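Light up and tip the specimen tray into its pick-up corner

TASK

Get the three resin specimen mounts ready to be photographed. First turn the blue sleeve on the light source to 3 (white pointer at the three dots); then lift the tray by its black handle and tilt it, red corner lowest, until all three mounts have slid together inside the red patch. Finish holding it like that: in the gripper, clearly tilted (15 degrees or more), still, and well clear of the bench and everything on it, and leave the sleeve at 3 and the other things undisturbed.

Things in the scene. Friction and masses are not known exactly. Their poses are not given: they have to be found in the camera images.
- light_box: Light source: fixed white box, 170 (x) x 150 (y) mm, top at 70 mm. Origin: centre of underside, z up. The blue sleeve stands amid its top, ringed on the +x side by rows of 1, 2, 3, 4 black dots, radial, from 30 mm off the axis; row n lies 0.9 - 0.6*(n-1) rad anticlockwise (from above) of the box's x axis, so numbers rise clockwise.
- dial_grip (a point): On the vertical axis of the blue knurled sleeve, where the TCP should be to grip it: 10 mm below the sleeve's top, 27 mm above the box top. The sleeve is an upright cylinder, 36 mm diameter and 36 mm high; grip it across the diameter from above, at any yaw. Turns with the sleeve.
- dial (a joint): Turn of the sleeve, rad, growing clockwise from above. Sprung clicks: 0 = value 1, 0.6 = 2, 1.2 = 3, 1.8 = 4; end stops just beyond 1 and 4. Released between clicks it snaps to a near one; turning takes up to about 0.06 N m. Starts at 1 or 2. A white line on the sleeve's top and side points to the dots of the present value.
- tray: Loose open aluminium tray, 200 (x) x 160 (y) mm, walls 4 mm thick, 42 mm high, floor 5 mm thick, about 0.4 kg. Origin: centre of underside, z up. A black bar handle, 16 mm wide (x), 14 mm high, crosses it along y over the middle, its centre 95 mm above the underside, on uprights outside the y = -80 and +80 mm walls. Red quarter circle, radius 80 mm, on the floor in the -x, -y corner.
- tray_handle (a point): Centre of the tray's handle bar, 95 mm above the tray's underside, over its middle. The fingers close across the bar along the tray's x.
- red_corner (a point): Inner corner of the tray's floor around which the red quarter circle is drawn; in the tray's frame x -96, y -76, z 5 mm.
- far_corner (a point): The outer underside corner of the tray diagonally across from the red one, in the tray's frame at x 100, y 80, z 0 mm.
- mount1: Loose specimen mount: amber resin disc, 25 mm diameter, 12 mm high, 16 g, brass-coloured spot on top. Starts flat on the tray's floor outside the red patch. Origin: centre of underside. Slick: it slides on the tray from about 10 to 14 degrees of tilt; along a wall it is also pressed against, only from up to 25.
- mount2: Loose specimen mount: black resin disc, 25 mm diameter, 12 mm high, 16 g, brass-coloured spot on top. Starts flat on the tray's floor outside the red patch. Origin: centre of underside. Slick: it slides on the tray from about 10 to 14 degrees of tilt; along a wall it is also pressed against, only from up to 25.
- mount3: Loose specimen mount: brown resin disc, 25 mm diameter, 12 mm high, 16 g, brass-coloured spot on top. Starts flat on the tray's floor outside the red patch. Origin: centre of underside. Slick: it slides on the tray from about 10 to 14 degrees of tilt; along a wall it is also pressed against, only from up to 25.
- pot_a: Bystander: small clear specimen pot with a white lid, 42 mm diameter, 34 mm high; origin at the centre of its underside.
- pot_b: Bystander: small clear specimen pot with a red lid, 42 mm diameter, 34 mm high; origin at the centre of its underside.
- dish: Bystander: shallow glass dish, 90 mm diameter, 16 mm high; origin at the centre of its underside.
- pliers: Bystander: pliers with red handles lying flat, about 140 mm long, 15 mm high; origin at the pivot.
- tweezers: Bystander: steel tweezers lying flat, 120 mm long, 8 mm high; origin at the middle.
- wash: Bystander: white bottle with a blue cap, 60 mm diameter, 130 mm high; origin at the centre of its underside.
- vial: Bystander: amber vial with a black cap, 32 mm diameter, 55 mm high; origin at the centre of its underside.
Mind the look-alikes: they are no part of the job. What is shaped like the light_box but pink is not meant.

How it is judged:
By the outcome, as a careful person would: the job done as asked, in the order asked, and still so for the second after the job is handed in, while the arm keeps its last pose, push and grip.
It also fails if it takes over 64 s, if anything falls off the work surface, if the arm or the gripper's body presses on something with over 40 N, if the wrist force passes 120 N, or if a joint passes its speed limit or range.

ROBOT

A 6-joint arm with a two-finger parallel gripper is mounted at the origin on the work surface. World frame = base frame: x ahead of the robot, y to its left, z up, the work surface at z = 0. Lengths are in mm, angles in rad, forces in N, time in s.
With the tool pointing down it reaches from about 300 to 775 mm from the base axis. Payload 14.6 kg.
Tool frame: the origin (TCP) lies between the finger pads, 19 mm behind the fingertips; this is the grasp point; z points along the fingers, y is the line along which they close (so a half turn about z gives the same grasp; the last joint's range is limited). The gripper opens to 94 mm and grips with 3 to 60 N. Pads are 16 mm wide; open, the fingers measure 119 mm over their backs; the gripper's body (75 mm by 177 mm) begins 78 mm behind the grasp point.
Start: joints at [-1.236, 0.3, 1.521, -0, 1.321, -0.067], TCP at [215.084, -506.19, 224.246] pointing down, gripper open.
Joint ranges: [-3.03, 3.03], [-0.79, 2.21], [0.23, 2.52], [-1.04, 4.18], [0, 3.07], [-2.55, 2.55]. Speed limits (rad/s): [2.22, 2.22, 2.57, 3.14, 3.14, 3.14].

INTERFACE

Orientations are given as [roll, pitch, yaw] about the fixed x, y, z axes, in that order (R = Rz(yaw) Ry(pitch) Rx(roll)).
In Python, from cell import manip gives the robot as it stands.
- The arm moves only by the tool jog_arm, never from a script. Its argument "series" is a list of rows, each a list of 7 numbers: the shift along the world's x, y, z as a fraction of full scale, then the turn, a rotation vector about the world's x, y, z as a fraction of full scale, then the closure, from 0 (fully open) to 1 (shut). In form: [[dx, dy, dz, wx, wy, wz, fingers], ...]. A call has 1 to 8 rows; each row is the pose to reach, as a shift and turn from the pose commanded when the call began; what a row does not reach only later rows make up. Full scale, the value 1, is 120 mm for a shift and 90 degrees for a turn. A row lasts 1/12 s, in which the tool goes at most 41.7 mm and 7.16 degrees, less where a joint would pass 70% of its speed; a pose out of reach is approached as far as the arm can. A call with a number of a shift or a turn outside -1 to 1 is refused whole. A call with a gripper value outside its range is refused whole. The fingers move at their own pace and stop on an object; "grip_force" is the grip in N (left out, the last holds). Time passes only in rows, so rows that repeat a pose let the fingers close. It gives the time, the measured TCP pose, the force, the opening and the grip force at its end, in the units of the state.
- manip.read_state(): the state, without advancing time (a new reading comes with each control period).
- manip.camera(name): name is "scene" or "top" or "wrist"; returns a dict with "frame" (384x512x3 uint8, red, green, blue), "vfov" (degrees; the focal length in pixels is half the picture's height over the tangent of half this angle, whatever the lens; pixels are square), "cx", "cy" (the principal point, pixels), "R" (3x3) and "t" (3): a world point X has camera coordinates R X + t; the wrist camera has in their place "hand_eye" (4x4, takes a point from camera to tool coordinates, whose origin is the TCP and whose axes are the flange's). Camera axes: x right, y down, z forward; pixel columns grow to the right and rows downward; lengths in mm; the calibration is good to about 2 mm. A picture is of the moment at which its call begins: read the wrist's pose just before it. There is no depth.
- manip.sign_off(): hands the job in; it is judged then, once.
The state is a dict: "clock": time; "joints": joint angles; "qd": joint speeds; "effort": joint torques, N m; "eef_pos": TCP position; "eef_rot": TCP orientation; "wrist_force": force on the tool from outside, world axes, zero at the start; "moment": the same for the moment, N m; "finger_gap": finger opening in mm; "finger_force": force on a finger pad.
Only numpy, scipy, OpenCV 4.12 (cv2) and the standard library are available. Lean on these libraries where they do the work, as an engineer would, in place of code of your own. Each camera call takes 0.05 s, during which the arm holds its last target. There are 200 camera calls.

## Working session

There is one attempt and no reset: what is moved stays moved. The work goes in short steps, Python scripts to look and compute and a tool call to move; the robot and the scene stay as the last step left them, time stands still between calls to the robot, and variables do not carry over. Pictures are saved under pics/ and viewed, at most 10 in all, crops included, and the job is handed in when it is done.

Besides the shell and the picture viewer there is one more tool, called by a JSON object that holds its "name" and its "arguments". jog_arm: Moves the arm, as the interface text tells. Its arguments: {"type":"object","properties":{"series":{"type":"array"},"grip_force":{"type":"number"}},"required":["series"]}

```bash
mkdir -p pics; ls; cat > h.py <<'E'
import numpy as np, cv2
from cell import manip
def snap(n,f):
    s=manip.read_state(); c=manip.camera(n); cv2.imwrite('pics/'+f,c['frame'][:,:,::-1]); return c,s
def K(c):
    h=c['frame'].shape[0]; return h/2/np.tan(np.radians(c['vfov'])/2)
def ray(c,u,v,z):
    f=K(c); d=np.array([(u-c['cx'])/f,(v-c['cy'])/f,1.]); R=np.array(c['R']);t=np.array(c['t'])
    o=-R.T@t; d=R.T@d; return o+d*(z-o[2])/d[2]
def proj(c,X):
    p=np.array(c['R'])@np.array(X,float)+np.array(c['t']); return p[:2]/p[2]*K(c)+[c['cx'],c['cy']]
E
python3 - <<'E'
from h import *
import pickle
out={}
for n in('top','scene'):
    c,s=snap(n,n+'0.png'); out[n]=c; print(n,{k:v for k,v in c.items() if k!='frame'})
    im=cv2.resize(c['frame'][:,:,::-1],(768,576),interpolation=cv2.INTER_CUBIC); cv2.imwrite('pics/%s0b.png'%n,im)
pickle.dump(out,open('c0.pkl','wb'))
print(s)
E
```

```text
pics
top {'vfov': 44.69732864044265, 'cx': 258.33300716175154, 'cy': 189.10877186834318, 'R': array([[ 2.64349479e-02, -9.99647013e-01,  2.65379567e-03],
       [-9.92480915e-01, -2.65626396e-02, -1.19482466e-01],
       [ 1.19510782e-01,  5.24671206e-04, -9.92832764e-01]]), 't': array([ -93.93707321,  547.26665376, 1336.79925963])}
scene {'vfov': 56.047216730831735, 'cx': 254.28682817380033, 'cy': 192.4519610339347, 'R': array([[-0.853098  ,  0.52147875,  0.01684408],
       [ 0.3223415 ,  0.55216128, -0.76890434],
       [-0.41026792, -0.6505212 , -0.63914192]]), 't': array([ 521.20525452,  -64.12675329, 1275.27369081])}
{'clock': 0.05, 'joints': array([-1.23559941e+00,  3.00468961e-01,  1.52157369e+00,  3.39430863e-05,
        1.32067564e+00, -6.65949852e-02]), 'qd': array([-0.00062815, -0.00181973, -0.00210482,  0.00096863,  0.0010672 ,
        0.00062002]), 'effort': array([ 7.51166954e-04, -5.33215714e+01, -3.53710735e+01,  7.10312650e-02,
        2.35628779e-02, -5.50536947e-05]), 'eef_pos': array([ 215.018552  , -505.97639739,  223.69061326]), 'eef_rot': array([-3.14047170e+00, -1.07710577e-04,  4.01783417e-01]), 'wrist_force': array([ 0.18523932, -0.6673937 ,  0.38193614]), 'moment': array([-0.04254057,  0.02977799,  0.02612614]), 'finger_force': 0.0, 'finger_gap': 94.00421975329783}
```

View pics/top0b.png

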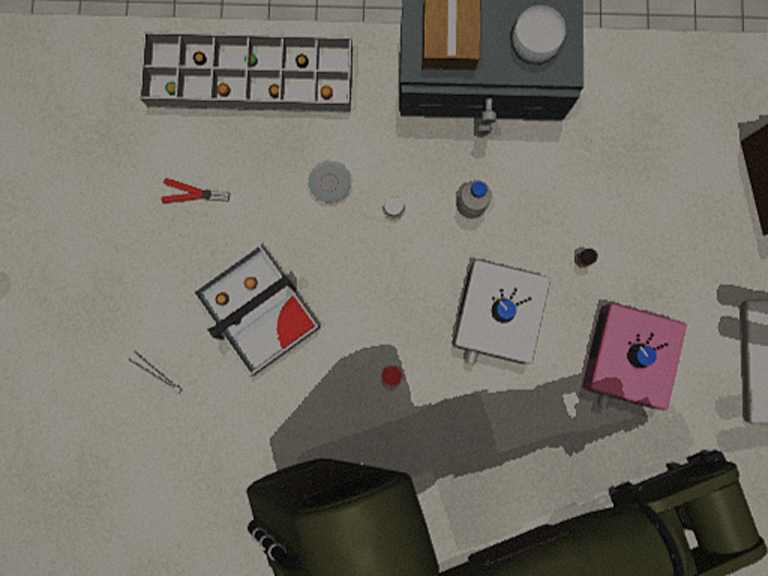

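View pics/scene0b.png

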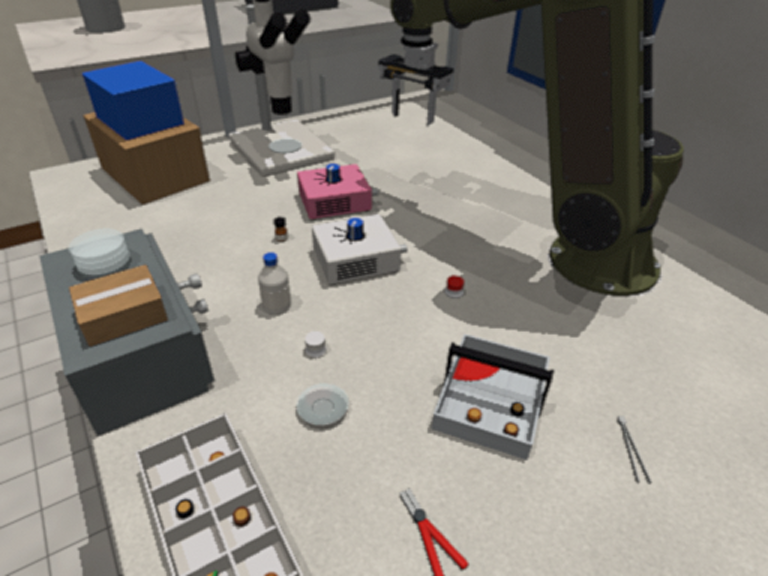

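The top view shows these candidates:
- **Sleeve and box:** the white box with a blue sleeve is at (503,311). The pink look-alike at (638,355) is not wanted.
- **Blue caps:** the bottle's blue cap is at (479,189).
- **Trays:** the two-handled aluminium tray with the red patch is at (258,310). The compartment tray at (247,70) and a far tray on the right are not wanted.

I choose the white box and the red-patch tray, and will check the sleeve in a crop.

```bash
python3 - <<'E'
from h import *
import pickle
o=pickle.load(open('c0.pkl','rb')); c=o['top']; im=c['frame'][:,:,::-1].copy()
a=im[165:250,295:375]; b=im[155:255,125:225]
cv2.imwrite('pics/crop.png',np.hstack([cv2.resize(a,(400,425),interpolation=cv2.INTER_CUBIC),cv2.resize(b,(400,400),interpolation=cv2.INTER_CUBIC)[:425] if 0 else cv2.resize(b,(400,425),interpolation=cv2.INTER_CUBIC)]))
hsv=cv2.cvtColor(im,cv2.COLOR_BGR2HSV)
def blobs(m,mn=20):
    n,l,s,ce=cv2.connectedComponentsWithStats(m.astype(np.uint8)); return [(ce[i].round(1),s[i][4],cv2.minAreaRect(np.argwhere(l==i)[:,::-1].astype(np.float32))) for i in range(1,n) if s[i][4]>mn]
H,S,V=[hsv[...,i].astype(int) for i in range(3)]
print('blue');[print(x) for x in blobs((H>105)&(H<125)&(S>150)&(V>60))]
print('red');[print(x) for x in blobs(((H<6)|(H>174))&(S>180)&(V>90))]
m=(S<25)&(V>165);m[:,:280]=0;m[:160]=0;m[260:]=0;m[:,380:]=0
print('white');[print(x[:2],x[2],[ray(c,*p,70).round(1) for p in cv2.boxPoints(x[2])]) for x in blobs(m,500)]
m=(V<45);m[:160]=0;m[240:]=0;m[:,:120]=0;m[:,220:]=0
print('blk');[print(x) for x in blobs(m,50)]
E
```

```text
blue
(array([318.9, 125.5]), np.int32(73), ((319.0, 125.5), (9.0, 8.0), 90.0))
(array([337.3, 206.3]), np.int32(115), ((337.0000305175781, 206.00003051757812), (12.727920532226562, 11.31370735168457), 45.0))
(array([430.6, 237.1]), np.int32(108), ((430.5, 237.0), (12.0, 11.0), 90.0))
red
(array([121.1, 127.8]), np.int32(170), ((121.0, 126.5), (15.0, 26.0), 90.0))
(array([194.4, 214.7]), np.int32(466), ((191.58108520507812, 214.48648071289062), (23.820955276489258, 25.658992767333984), 53.97262954711914))
(array([257.9, 252.7]), np.int32(21), ((257.7926940917969, 252.1341552734375), (8.277210235595703, 4.216691970825195), 38.65980911254883))
white
blk
(array([164.2, 204.1]), np.int32(422), ((165.6873779296875, 204.53343200683594), (33.624752044677734, 64.60694885253906), 79.26110076904297))
```

View pics/crop.png

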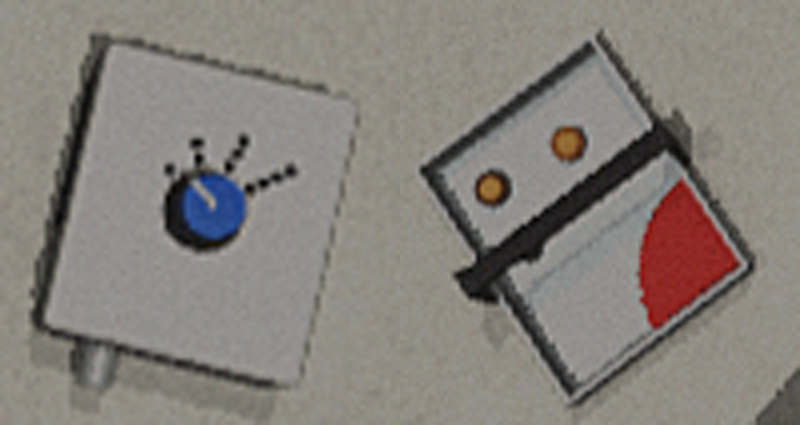

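Crop check: this is the white box, with sleeve centre at (214,207). The pointer runs toward (193,180), the single dot, so it starts at 1 and needs +1.2 rad clockwise. The tray's red corner is at crop (745,265).

```bash
cat >> h.py <<'E'
def fitrect(P):  # P corners ordered ccw; returns centre, and yaw from edges 0->1 
    P=np.array(P)[:,:2]; x=(P[1]-P[0])+(P[2]-P[3]); y=(P[3]-P[0])+(P[2]-P[1])
    return P.mean(0),np.arctan2(x[1],x[0]),np.arctan2(-y[0],y[1]),np.linalg.norm(x)/2,np.linalg.norm(y)/2
E
python3 - <<'E'
from h import *
import pickle
c=pickle.load(open('c0.pkl','rb'))['top']
A=lambda x,y:(295+x/5-.4,165+y/5-.4)
B=lambda x,y:(125+(x-400)/4-.4,155+y/4.25-.4)
# box: -x-y, +x-y, +x+y, -x+y
print(fitrect([ray(c,*A(*p),70) for p in[(298,385),(357,100),(108,38),(42,325)]]))
print('sleeve',ray(c,*A(214,207),106), ray(c,337.3,206.3,106))
print('ptr',ray(c,*A(193,180),106)-ray(c,*A(212,207),106))
print('dots',[ray(c,*A(*p),70).round(1) for p in [(170,168),(197,143),(245,140),(291,170)]])
print('tray',fitrect([ray(c,*B(*p),42) for p in[(750,265),(597,38),(425,170),(573,400)]]))
print('handle',[ray(c,*B(*p),102) for p in[(468,280),(660,135)]])
print('red',ray(c,*B(742,265),5))
for n,p,z in(('whitepot',(394,206),34),('redpot',(391,376),34),('wash',(479,189),130),('dish',(330,181),16),('vial',(586,256),55),('plier',(210,195),10),('tweez',(157,370),5),('pinksleeve',(646,355),106)): print(n,ray(c,p[0]/1.5,p[1]/1.5,z).round())
E
```

```text
(array([ 500.3716829 , -298.06875347]), np.float64(-0.2068420918143983), np.float64(-0.2120870467415622), np.float64(167.49362765802945), np.float64(147.01566410748973))
sleeve [ 499.60653372 -299.14342651  106.        ] [ 498.76732171 -298.8721199   106.        ]
ptr [14.71409939 10.61539809  0.        ]
dots [array([ 524.4, -280.1,   70. ]), array([ 539.1, -295.3,   70. ]), array([ 541.6, -322.7,   70. ]), array([ 525.1, -349. ,   70. ])]
tray (array([493.26199783, 172.13921406]), np.float64(0.6504146356328333), np.float64(0.6599705945060347), np.float64(192.60690712862413), np.float64(154.33151422210594))
handle [array([445.4575826 , 240.36080457, 102.        ]), array([543.83112521, 112.1631941 , 102.        ])]
red [465.80509517  61.71561972   5.        ]
whitepot [705. -88.  34.]
redpot [371. -91.  34.]
wash [ 718. -244.  130.]
dish [757.  42.  16.]
vial [ 611. -462.   55.]
plier [723. 283.  10.]
tweez [370. 369.   5.]
pinksleeve [ 422. -556.  106.]
```

{"name": "jog_arm", "arguments": {"series": [[0.4,0.29,0,0,0,0,0],[0.7,0.51,0,0,0,0,0],[1,0.73,0,0,0,0,0],[1,0.73,0,0,0,0,0]], "grip_force": 30}}

```text
clock: 0.43
eef_pos: [337.3, -416.3, 224.0]
eef_rot: [-3.141, -0.0, 0.403]
wrist_force: [-0.3, -0.4, -1.2]
finger_gap: 94.1
finger_force: 0.0
```

{"name": "jog_arm", "arguments": {"series": [[0.4,0.29,0,0,0,0,0],[0.7,0.51,0,0,0,0,0],[1,0.73,0,0,0,0,0],[1,0.73,0,0,0,0,0]]}}

```text
clock: 0.77
eef_pos: [457.5, -328.3, 224.0]
eef_rot: [-3.141, -0.0, 0.404]
wrist_force: [-0.7, -0.5, -0.3]
finger_gap: 94.3
finger_force: 0.0
```

{"name": "jog_arm", "arguments": {"series": [[0.37,0.265,0,0,0,0,0],[0.37,0.265,-0.25,0,0,0,0],[0.37,0.265,-0.25,0,0,0,0],[0.37,0.265,-0.25,0,0,0,0]]}}

```text
clock: 1.1
eef_pos: [499.0, -298.5, 192.9]
eef_rot: [-3.139, 0.002, 0.403]
wrist_force: [-0.3, -0.2, 1.4]
finger_gap: 93.8
finger_force: 0.0
```

```bash
cat >> h.py <<'E'
from scipy.spatial.transform import Rotation as Ro
def wray(c,s,u,v,z):
    T=np.array(c['hand_eye']);f=K(c);d=np.array([(u-c['cx'])/f,(v-c['cy'])/f,1.])
    R=Ro.from_euler('xyz',s['eef_rot']).as_matrix(); o=R@T[:3,3]+s['eef_pos']; d=R@T[:3,:3]@d
    return o+d*(z-o[2])/d[2]
E
python3 - <<'E'
from h import *
c,s=snap('wrist','w1.png'); print(s['clock'],s['eef_pos'],s['eef_rot'],s['joints'])
hsv=cv2.cvtColor(c['frame'],cv2.COLOR_RGB2HSV).astype(int)
m=(hsv[...,0]>100)&(hsv[...,0]<130)&(hsv[...,1]>120)&(hsv[...,2]>50)
n,l,st,ce=cv2.connectedComponentsWithStats(m.astype(np.uint8))
for i in range(1,n):
    if st[i][4]>100: print(st[i],ce[i],wray(c,s,*ce[i],106))
E
```

```text
1.1 [ 499.01819789 -298.54489069  192.87091872] [-3.13863689e+00  2.09680809e-03  4.03154501e-01] [-6.02043392e-01  3.97764420e-01  1.46404462e+00 -1.94168939e-04
  1.28340280e+00  5.65656908e-01]
[237 180  37  36 907] [255.28224917 198.26130099] [ 500.88861666 -298.10024783  106.        ]
```

View pics/w1.png

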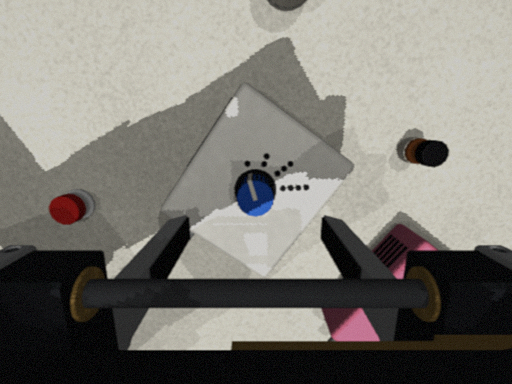

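The wrist view shows the white box with the sleeve at (255,195). The pointer aims at the single dot (247,163), so the value is 1. Now descending and gripping.

{"name": "jog_arm", "arguments": {"series": [[0.01,0,-0.3,0,0,0,0],[0.01,0,-0.55,0,0,0,0],[0.01,0,-0.75,0,0,0,0],[0.01,0,-0.8,0,0,0,0],[0.01,0,-0.8,0,0,0,0],[0.01,0,-0.8,0,0,0,1],[0.01,0,-0.8,0,0,0,1],[0.01,0,-0.8,0,0,0,1]], "grip_force": 30}}

```text
clock: 1.82
eef_pos: [501.2, -299.8, 100.2]
eef_rot: [3.139, -0.001, 0.402]
wrist_force: [0.6, 0.7, -0.9]
finger_gap: 77.4
finger_force: 0.0
```

{"name": "jog_arm", "arguments": {"series": [[0,0,0,0,0,0,1],[0,0,0,0,0,0,1],[0,0,0,0,0,0,1],[0,0,0,0,0,0,1]]}}

```text
clock: 2.15
eef_pos: [500.7, -299.2, 98.4]
eef_rot: [3.141, -0.0, 0.402]
wrist_force: [0.1, -0.1, 1.1]
finger_gap: 50.2
finger_force: 0.0
```

{"name": "jog_arm", "arguments": {"series": [[0,0,0,0,0,0,1],[0,0,0,0,0,0,1],[0,0,0,0,0,0,1],[0,0,0,0,0,0,1],[0,0,0,0,0,0,1]]}}

```text
clock: 2.57
eef_pos: [500.2, -297.9, 98.2]
eef_rot: [-3.138, 0.001, 0.402]
wrist_force: [-5.3, 10.2, 6.7]
finger_gap: 35.7
finger_force: 30.0
```

{"name": "jog_arm", "arguments": {"series": [[0,0,0,0,0,-0.07,1],[0,0,0,0,0,-0.14,1],[0,0,0,0,0,-0.2,1],[0,0,0,0,0,-0.26,1],[0,0,0,0,0,-0.32,1],[0,0,0,0,0,-0.38,1],[0,0,0,0,0,-0.4,1],[0,0,0,0,0,-0.4,1]]}}

```text
clock: 3.23
eef_pos: [500.2, -297.2, 98.2]
eef_rot: [-3.138, 0.003, -0.228]
wrist_force: [-6.5, 14.5, 9.3]
finger_gap: 35.4
finger_force: 30.0
```

{"name": "jog_arm", "arguments": {"series": [[0,0,0,0,0,-0.07,1],[0,0,0,0,0,-0.14,1],[0,0,0,0,0,-0.2,1],[0,0,0,0,0,-0.26,1],[0,0,0,0,0,-0.32,1],[0,0,0,0,0,-0.37,1],[0,0,0,0,0,-0.37,1],[0,0,0,0,0,-0.37,1]]}}

```text
clock: 3.9
eef_pos: [500.5, -296.7, 98.2]
eef_rot: [-3.14, 0.005, -0.808]
wrist_force: [-4.3, 17.3, 8.5]
finger_gap: 35.4
finger_force: 30.0
```

{"name": "jog_arm", "arguments": {"series": [[0,0,0,0,0,0,0],[0,0,0,0,0,0,0],[0,0,0,0,0,0,0],[0,0,0,0,0,0,0],[0,0,0.2,0,0,0,0],[0,0,0.5,0,0,0,0],[0,0,0.8,0,0,0,0],[0,0,1,0,0,0,0]]}}

```text
clock: 4.57
eef_pos: [501.0, -299.7, 221.7]
eef_rot: [-3.141, -0.003, -0.808]
wrist_force: [-0.2, -0.6, -0.2]
finger_gap: 85.4
finger_force: 0.0
```

```bash
python3 - <<'E'
from h import *
c,s=snap('wrist','w2.png'); print(s['clock'],s['eef_pos'],s['eef_rot'],s['wrist_force'])
E
```

```text
4.5667 [ 500.99705153 -299.66024972  221.74372502] [-3.14105941e+00 -3.10377045e-03 -8.07996806e-01] [-0.22974675 -0.58051179 -0.16759712]
```

View pics/w2.png

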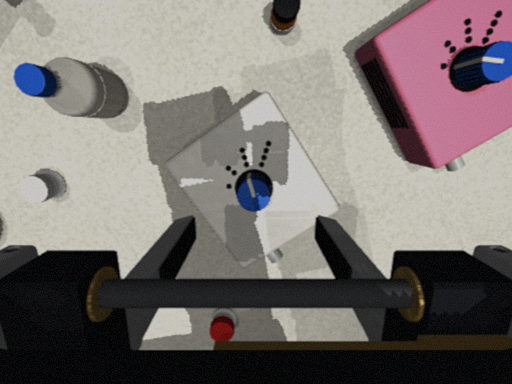

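The wrist view shows the pointer running from (256,195) to (249,178), in line with the three-dot row at (250,170)–(243,150). The sleeve is at 3. Next I move to the tray, turning to align with its handle.

{"name": "jog_arm", "arguments": {"series": [[0,0.14,0,0,0,0.07,0],[0,0.28,0,0,0,0.14,0],[0,0.42,0,0,0,0.21,0],[0,0.56,0,0,0,0.28,0],[0,0.7,0,0,0,0.35,0],[0,0.84,0,0,0,0.42,0],[0,0.98,0,0,0,0.48,0]]}}

```text
clock: 5.2
eef_pos: [500.5, -181.0, 218.0]
eef_rot: [3.142, 0.0, -0.048]
wrist_force: [0.3, 0.5, -0.4]
finger_gap: 94.4
finger_force: 0.0
```

{"name": "jog_arm", "arguments": {"series": [[0,0.14,0,0,0,0.07,0],[0,0.28,0,0,0,0.14,0],[0,0.42,0,0,0,0.21,0],[0,0.56,0,0,0,0.28,0],[0,0.7,0,0,0,0.35,0],[0,0.84,0,0,0,0.42,0],[0,0.98,0,0,0,0.48,0]]}}

```text
clock: 5.78
eef_pos: [500.6, -63.4, 218.0]
eef_rot: [3.142, 0.0, 0.706]
wrist_force: [0.4, 0.3, 0.7]
finger_gap: 94.0
finger_force: 0.0
```

{"name": "jog_arm", "arguments": {"series": [[0,0.14,0,0,0,0.07,0],[0,0.28,0,0,0,0.14,0],[0,0.42,0,0,0,0.21,0],[0,0.56,0,0,0,0.28,0],[0,0.7,0,0,0,0.35,0],[0,0.84,0,0,0,0.42,0],[0,0.98,0,0,0,0.48,0]]}}

```text
clock: 6.37
eef_pos: [500.6, 54.3, 218.0]
eef_rot: [3.142, 0.0, 1.46]
wrist_force: [-0.1, -0.0, 0.0]
finger_gap: 93.8
finger_force: 0.0
```

{"name": "jog_arm", "arguments": {"series": [[-0.01,0.14,0,0,0,0.07,0],[-0.02,0.28,0,0,0,0.14,0],[-0.03,0.42,0,0,0,0.21,0],[-0.04,0.56,0,0,0,0.28,0],[-0.05,0.7,0,0,0,0.35,0],[-0.05,0.84,0,0,0,0.42,0],[-0.05,0.98,0,0,0,0.49,0],[-0.05,0.98,0,0,0,0.49,0]]}}

```text
clock: 7.03
eef_pos: [494.6, 173.1, 218.0]
eef_rot: [3.141, -0.0, 2.231]
wrist_force: [0.8, -0.4, -0.5]
finger_gap: 94.3
finger_force: 0.0
```

```bash
python3 - <<'E'
from h import *
import pickle
c,s=snap('wrist','w3.png'); pickle.dump((c,s),open('w3.pkl','wb')); print(s['clock'],s['eef_pos'],s['eef_rot'],s['joints'])
E
```

```text
7.0333 [494.56121869 173.06948246 217.96360682] [ 3.14147671e+00 -2.36605935e-04  2.23143220e+00] [ 2.66591228e-01  2.47219669e-01  1.60292706e+00  2.73592551e-04
  1.29142972e+00 -3.94120068e-01]
```

View pics/w3.png

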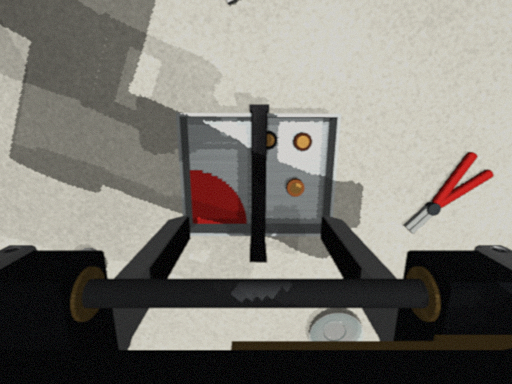

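The wrist view shows the handle bar running from (259,106) to (258,260), square to the fingers. The red patch is at (215,200), and the three mounts are on the far side at (270,140), (303,142) and (295,187).

```bash
python3 - <<'E'
from h import *
import pickle
c,s=pickle.load(open('w3.pkl','rb'))
g=cv2.cvtColor(c['frame'],cv2.COLOR_RGB2GRAY).astype(int)
P=[]
for v in(112,165,200,215,245,255):
    i=np.where(g[v,235:285]<40)[0]+235; print(v,i.min(),i.max()); P.append(wray(c,s,(i.min()+i.max())/2,v,102))
P=np.array(P);print(P.round(1)); 
a,b=wray(c,s,259,105,102),wray(c,s,258,261,102);print(a,b,(a+b)/2,np.linalg.norm(a-b), np.arctan2(*(a-b)[:2]))
R=Ro.from_euler('xyz',s['eef_rot']).as_matrix(); print(R.T@((a+b)/2-s['eef_pos']))
for u,v in((184,229),(331,229),(184,118),(333,118)): print(wray(c,s,u,v,42))
E
```

```text
112 251 266
165 252 265
200 239 264
215 236 264
245 251 264
255 251 265
[[445.7 240.7 102. ]
 [478.3 199.  102. ]
 [495.7 164.5 102. ]
 [504.8 150.  102. ]
 [533.3 127.  102. ]
 [541.3 117.6 102. ]]
[442.0044542  246.18556974 102.        ] [545.95528959 111.66245935 102.        ] [493.97987189 178.92401455 102.        ] 170.00659812706735 -0.6578940005527076
[  4.95203913   3.11997487 115.96514426]
[458.61207377  62.44061691  42.        ]
[615.08318705 184.10896469  42.        ]
[377.58840218 182.10988522  42.        ]
[520.46434891 293.19553365  42.        ]
```

{"name": "jog_arm", "arguments": {"series": [[0,0.03,-0.3,0,0,0,0.3],[0,0.03,-0.55,0,0,0,0.5],[0,0.03,-0.8,0,0,0,0.5],[0,0.03,-1,0,0,0,0.5],[0,0.03,-1,0,0,0,0.5],[0,0.03,-1,0,0,0,0.5]], "grip_force": 60}}

```text
clock: 7.58
eef_pos: [494.5, 174.0, 98.1]
eef_rot: [-3.14, -0.001, 2.221]
wrist_force: [0.3, 0.1, 1.0]
finger_gap: 57.3
finger_force: 0.0
```

{"name": "jog_arm", "arguments": {"series": [[0,0,-0.02,0,0,0,0.7],[0,0,-0.02,0,0,0,0.75],[0,0,-0.02,0,0,0,0.8],[0,0,-0.02,0,0,0,0.85],[0,0,-0.02,0,0,0,1],[0,0,-0.02,0,0,0,1],[0,0,-0.02,0,0,0,1],[0,0,-0.02,0,0,0,1]]}}

```text
clock: 8.25
eef_pos: [495.0, 175.0, 96.3]
eef_rot: [3.14, 0.0, 2.224]
wrist_force: [1.7, 1.5, 4.2]
finger_gap: 15.5
finger_force: 60.0
```

{"name": "jog_arm", "arguments": {"series": [[0,0,0,0,0,0,1],[0,0,0,0,0,0,1],[0,0,0,0,0,0,1],[0,0,0,0,0,0,1]]}}

```text
clock: 8.58
eef_pos: [495.1, 175.0, 96.3]
eef_rot: [3.14, 0.0, 2.224]
wrist_force: [1.2, 1.3, 6.1]
finger_gap: 15.3
finger_force: 60.0
```

{"name": "jog_arm", "arguments": {"series": [[0,0,0.08,0,0,0,1],[0,0,0.2,0,0,0,1],[0,0,0.35,0,0,0,1],[0,0,0.5,0,0,0,1],[0,0,0.65,0,0,0,1],[0,0,0.8,0,0,0,1],[0,0,0.92,0,0,0,1],[0,0,1,0,0,0,1]]}}

```text
clock: 9.25
eef_pos: [494.5, 174.7, 217.2]
eef_rot: [-3.142, 0.0, 2.224]
wrist_force: [0.1, -0.5, -5.4]
finger_gap: 15.1
finger_force: 60.0
```

{"name": "jog_arm", "arguments": {"series": [[0,0,0.12,0,0,0,1],[0,0,0.27,0,0,0,1],[0,0,0.42,0,0,0,1],[0,0,0.57,0,0,0,1],[0,0,0.72,0,0,0,1],[0,0,0.85,0,0,0,1],[0,0,0.95,0,0,0,1],[0,0,1,0,0,0,1]]}}

```text
clock: 9.92
eef_pos: [494.6, 174.7, 337.0]
eef_rot: [3.141, 0.0, 2.224]
wrist_force: [0.8, 0.7, -5.2]
finger_gap: 15.3
finger_force: 60.0
```

{"name": "jog_arm", "arguments": {"series": [[0,0,0,0.02,-0.005,0,1],[0,0,0,0.05,-0.0125,0,1],[0,0,0,0.08,-0.02,0,1],[0,0,0,0.12,-0.03,0,1],[0,0,0,0.16,-0.04,0,1],[0,0,0,0.18,-0.045,0,1],[0,0,0,0.2,-0.05,0,1],[0,0,0,0.2,-0.05,0,1]]}}

```text
clock: 10.58
eef_pos: [494.2, 174.1, 334.8]
eef_rot: [2.886, -0.201, 2.249]
wrist_force: [0.2, -0.8, -5.1]
finger_gap: 15.4
finger_force: 60.0
```

```bash
python3 - <<'E'
from h import *
import pickle
s=manip.read_state();print(s)
ca=manip.camera('scene');cb=manip.camera('top');pickle.dump((ca,cb,s),open('t1.pkl','wb'))
def cr(c):
    u,v=proj(c,s['eef_pos']+[0,0,-60]).astype(int);u=np.clip(u,75,437);v=np.clip(v,75,309); print(u,v);return cv2.resize(c['frame'][v-75:v+75,u-75:u+75,::-1],(400,400),interpolation=cv2.INTER_CUBIC)
cv2.imwrite('pics/t1.png',np.hstack([cr(ca),cr(cb)]))
E
```

```text
{'clock': 10.5833, 'joints': array([ 0.12425207,  0.09344002,  1.5426501 ,  0.30698577,  1.39489405,
       -0.56491058]), 'qd': array([ 0.02468613,  0.01005351, -0.02865346, -0.06011036,  0.02374944,
        0.03978034]), 'effort': array([ -0.6195135 , -46.13467813, -39.3619895 ,   2.16296844,
        -0.71229307,  -0.47567826]), 'eef_pos': array([494.24297922, 174.12206483, 334.80958342]), 'eef_rot': array([ 2.8859433 , -0.20132931,  2.24864353]), 'wrist_force': array([ 0.21987832, -0.76775985, -5.12825678]), 'moment': array([-0.62943605, -0.0041371 , -0.03011228]), 'finger_force': 59.9979704618454, 'finger_gap': 15.432635938668355}
344 183
152 197
```

View pics/t1.png

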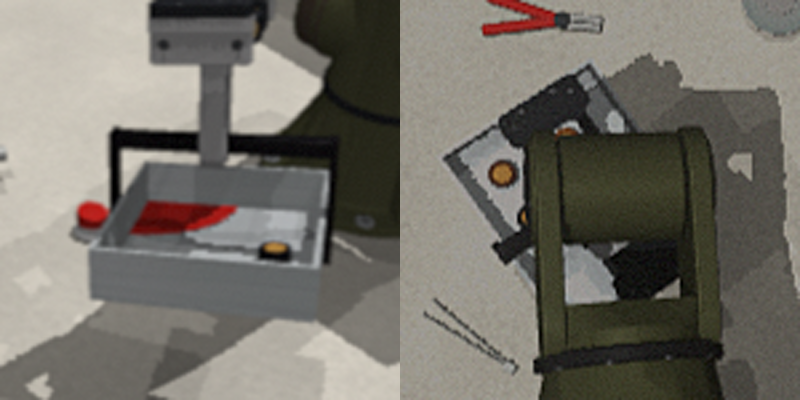

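The pictures show the tray held and tilted. In the left picture the bar ends are at (115,135) and (337,143), and the mounts have not moved into the red yet. I'll check for slip in the grip.

```bash
cat >> h.py <<'E'
def tray_T(s,yaw=None):
    # rigid-grip prediction: tray axes from tool; tray x = -tool y?, resolved by construction at grasp (roll=pi, yaw=2.224)
    R=Ro.from_euler('xyz',s['eef_rot']).as_matrix(); R0=Ro.from_euler('xyz',[np.pi,0,2.224]).as_matrix()
    return R@R0.T@Ro.from_euler('z',.657).as_matrix(), s['eef_pos']
def tp(s,p,extra=0):  # tray-frame point -> world, optional pivot 'extra' rad about tray x at handle
    R,o=tray_T(s); q=Ro.from_euler('x',extra).apply(np.array(p,float)-[0,0,95]); return R@q+o
E
python3 - <<'E'
from h import *
import pickle
ca,cb,s=pickle.load(open('t1.pkl','rb'))
R,o=tray_T(s);print('tilt',np.degrees(np.arccos(R[2,2])),'down dir in tray',-R[2,:2])
for ex in(0,.1,-.1,.2):
    print(ex)
    for n,p in(('bar-',(0,-85,95)),('bar+',(0,85,95)),('c++',(100,80,42)),('c+-',(100,-80,42))):
        u=proj(ca,tp(s,p,ex)); v=proj(cb,tp(s,p,ex)); print(n,((u-[269,108])*400/150).round(),((v-[77,122])*400/150+[400,0]).round())
E
```

```text
tilt 18.566025393943065 down dir in tray [-0.24852344 -0.19902993]
0
bar- [106. 136.] [668. 137.]
bar+ [331. 144.] [500. 251.]
c++ [312. 264.] [436. 152.]
c+- [ 82. 246.] [591.  52.]
0.1
bar- [107. 146.] [666. 138.]
bar+ [331. 133.] [501. 251.]
c++ [321. 253.] [430. 155.]
c+- [ 90. 256.] [585.  57.]
-0.1
bar- [106. 126.] [669. 137.]
bar+ [330. 155.] [501. 251.]
c++ [303. 273.] [442. 149.]
c+- [ 75. 235.] [596.  48.]
0.2
bar- [109. 156.] [664. 140.]
bar+ [330. 122.] [503. 251.]
c++ [328. 242.] [426. 157.]
c+- [ 99. 265.] [578.  62.]
```

The grip shows no slip. I'll tilt further, to about 38°.

{"name": "jog_arm", "arguments": {"series": [[0,0,0,0.02,-0.005,0,1],[0,0,0,0.05,-0.0125,0,1],[0,0,0,0.08,-0.02,0,1],[0,0,0,0.12,-0.03,0,1],[0,0,0,0.16,-0.04,0,1],[0,0,0,0.18,-0.045,0,1],[0,0,0,0.2,-0.05,0,1],[0,0,0,0.2,-0.05,0,1]]}}

```text
clock: 11.35
eef_pos: [494.4, 174.6, 335.0]
eef_rot: [2.609, -0.387, 2.33]
wrist_force: [-0.4, 0.1, -5.2]
finger_gap: 15.4
finger_force: 60.0
```

{"name": "jog_arm", "arguments": {"series": [[0,0,0,0,0,0,1],[0,0,0,0,0,0,1],[0,0,0,0,0,0,1],[0,0,0,0,0,0,1],[0,0,0,0,0,0,1],[0,0,0,0,0,0,1],[0,0,0,0,0,0,1],[0,0,0,0,0,0,1]]}}

```text
clock: 12.02
eef_pos: [494.7, 174.8, 335.9]
eef_rot: [2.607, -0.385, 2.331]
wrist_force: [0.2, 0.8, -4.6]
finger_gap: 15.6
finger_force: 60.0
```

```bash
python3 - <<'E'
from h import *
import pickle
s=manip.read_state();print(s['eef_pos'],s['eef_rot'],s['joints'],s['moment'])
R,o=tray_T(s);print('tilt',np.degrees(np.arccos(R[2,2])),'down dir in tray',-R[2,:2])
ca=manip.camera('scene');cb=manip.camera('wrist');pickle.dump((ca,cb,s),open('t2.pkl','wb'))
def cr(c):
    u,v=proj(c,s['eef_pos']+[0,0,-60]).astype(int); print(u,v);return cv2.resize(c['frame'][v-75:v+75,u-75:u+75,::-1],(400,400),interpolation=cv2.INTER_CUBIC)
cv2.imwrite('pics/t2.png',np.hstack([cr(ca),cv2.resize(cb['frame'][:,:,::-1],(400,300))[:400] if 0 else cv2.copyMakeBorder(cv2.resize(cb['frame'][:,:,::-1],(400,300)),0,100,0,0,0)]))
for n,p in(('bar-',(0,-85,95)),('bar+',(0,85,95)),('c++',(100,80,42)),('c+-',(100,-80,42))): print(n,proj(ca,tp(s,p)))
print('low corner z',tp(s,(-100,-80,0)))
E
```

```text
[494.68502974 174.82698285 335.86332067] [ 2.60735321 -0.38532355  2.33061975] [-0.02001249  0.04962268  1.67312012  0.65347236  1.31423897 -0.8106109 ] [-0.91610722  0.1368377  -0.02878185]
tilt 37.10320924038348 down dir in tray [-0.47327494 -0.37406498]
344 183
bar- [309.53068452 166.60189215]
bar+ [393.07737989 153.29532948]
c++ [391.59300029 186.03612135]
c+- [302.92566202 197.05197412]
low corner z [484.5447436  131.1569943  182.84336545]
```

View pics/t2.png

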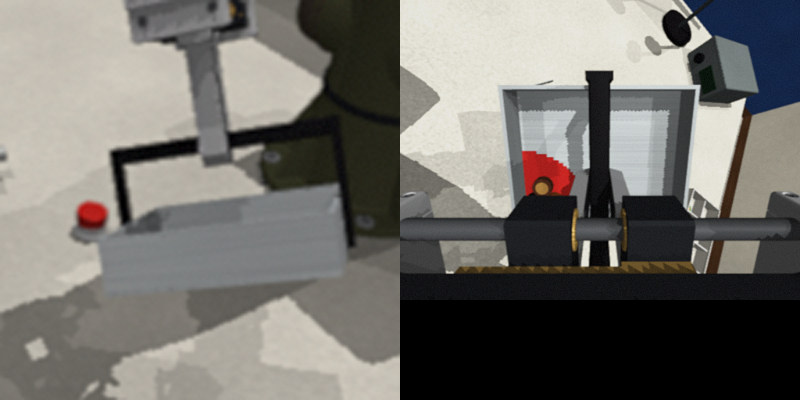

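The scene view shows only the tray's outer wall. The wrist view shows one mount in the red at (543,187), and the low wall's middle is hidden by the gripper. I'll turn the tray about the vertical, keeping the same tilt, so the scene camera can look into it.

{"name": "jog_arm", "arguments": {"series": [[0,0,0,0,0,0.03,1],[0,0,0,0,0,0.08,1],[0,0,0,0,0,0.14,1],[0,0,0,0,0,0.2,1],[0,0,0,0,0,0.26,1],[0,0,0,0,0,0.32,1],[0,0,0,0,0,0.38,1],[0,0,0,0,0,0.4,1]]}}

```text
clock: 12.78
eef_pos: [495.2, 174.8, 335.5]
eef_rot: [2.607, -0.386, 2.963]
wrist_force: [0.3, -0.2, -5.1]
finger_gap: 15.4
finger_force: 60.0
```

{"name": "jog_arm", "arguments": {"series": [[0,0,0,0,0,0.03,1],[0,0,0,0,0,0.08,1],[0,0,0,0,0,0.14,1],[0,0,0,0,0,0.2,1],[0,0,0,0,0,0.26,1],[0,0,0,0,0,0.32,1],[0,0,0,0,0,0.38,1],[0,0,0,0,0,0.4,1]]}}

```text
clock: 13.45
eef_pos: [495.0, 175.3, 335.5]
eef_rot: [2.607, -0.385, -2.692]
wrist_force: [0.2, 0.3, -5.2]
finger_gap: 15.3
finger_force: 60.0
```

```bash
cat > look.py <<'E'
from h import *
import sys
s=manip.read_state();print(s['clock'],s['eef_pos'],s['eef_rot'],s['joints'])
R,o=tray_T(s);print('tilt',np.degrees(np.arccos(R[2,2])),'down dir in tray',-R[2,:2])
c=manip.camera('scene'); im=c['frame']; cv2.imwrite('pics/%s_full.png'%sys.argv[1],im[:,:,::-1])
P=np.array([proj(c,tp(s,p)) for p in [(x,y,z) for x in(-100,100) for y in(-80,80) for z in(0,42)]])
u0,v0=(P.min(0)-25).astype(int);u1,v1=(P.max(0)+25).astype(int);u0,v0=max(u0,0),max(v0,0);k=min(780/(min(u1,512)-u0),590/(min(v1,384)-v0),5)
cv2.imwrite('pics/%s.png'%sys.argv[1],cv2.resize(im[v0:v1,u0:u1,::-1],None,fx=k,fy=k,interpolation=cv2.INTER_CUBIC)); print('crop',u0,v0,k)
# brass spots -> tray floor+12 plane
hsv=cv2.cvtColor(im,cv2.COLOR_RGB2HSV).astype(int); m=(hsv[...,0]>9)&(hsv[...,0]<24)&(hsv[...,1]>110)&(hsv[...,2]>60)
n,l,st,ce=cv2.connectedComponentsWithStats(m.astype(np.uint8))
Rc,t=np.array(c['R']),np.array(c['t']);oc=-Rc.T@t
for i in range(1,n):
    if st[i][4]>4 and u0<ce[i][0]<u1 and v0<ce[i][1]<v1:
        d=Rc.T@np.array([(ce[i][0]-c['cx'])/K(c),(ce[i][1]-c['cy'])/K(c),1]); q0=tp(s,(0,0,17)); q=oc+d*((q0-oc)@R[:,2])/(d@R[:,2])
        print('spot',ce[i].round(1),st[i][4],'tray',(R.T@(q-o)+[0,0,95]).round(1))
print('low z',tp(s,(-100,-80,0)),'redcorner px',proj(c,tp(s,(-96,-76,5))))
E
python3 look.py t3
```

```text
13.45 [494.96799    175.34531493 335.5334366 ] [ 2.60741889 -0.3849257  -2.69229229] [ 0.09339181  0.45301367  1.17446749  0.4167538   2.02012838 -1.73500813]
tilt 37.088044945128814 down dir in tray [-0.47329724 -0.37369618]
crop 283 122 4.642857142857143
spot [334. 129.] 7 tray [-188.6  193.3   17. ]
spot [314.7 131.5] 15 tray [-258.5  192.1   17. ]
spot [325.5 130. ] 6 tray [-218.7  193.3   17. ]
spot [334.4 136.6] 23 tray [-170.7  162.3   17. ]
spot [317.7 138.1] 14 tray [-229.8  162.5   17. ]
spot [331.7 199.2] 30 tray [-68.5 -45.4  17. ]
low z [533.51042739 152.36534189 182.52558923] redcorner px [319.06434761 212.10299744]
```

View pics/t3.png

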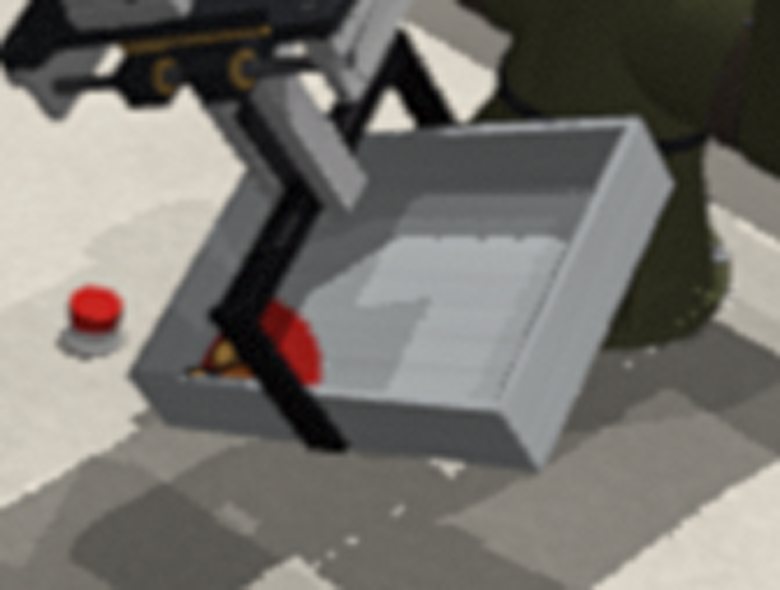

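The scene view shows the red patch with a spot at (225,350) and another just below it near (200,375), partly behind the handle upright. The rest of the floor is empty, but the strip behind the near wall is hidden. I'll detect spots numerically in the top and wrist cameras.

```bash
cat > spots.py <<'E'
from h import *
def spots(c,s,wrist=False,zt=17):
    R,o=tray_T(s); im=c['frame']; hsv=cv2.cvtColor(im,cv2.COLOR_RGB2HSV).astype(int)
    if wrist:
        T=np.array(c['hand_eye']);Rt=Ro.from_euler('xyz',s['eef_rot']).as_matrix();oc=Rt@T[:3,3]+s['eef_pos'];M=Rt@T[:3,:3]
    else: M=np.array(c['R']).T; oc=-M@np.array(c['t'])
    v=R.T@(oc-tp(s,(0,0,17)));print('cam dir in tray',(v/v[2]).round(2))
    m=(hsv[...,0]>7)&(hsv[...,0]<26)&(hsv[...,1]>100)&(hsv[...,2]>40)
    n,l,st,ce=cv2.connectedComponentsWithStats(m.astype(np.uint8))
    for i in range(1,n):
        d=M@np.array([(ce[i][0]-c['cx'])/K(c),(ce[i][1]-c['cy'])/K(c),1]); q0=tp(s,(0,0,zt)); q=oc+d*((q0-oc)@R[:,2])/(d@R[:,2]); q=R.T@(q-o)
        if st[i][4]>3 and abs(q[0])<105 and abs(q[1])<85: print('  spot',ce[i].round(1),st[i][2:],'tray',q[:2].round(1))
if __name__=='__main__':
    import pickle
    ca,cb,s=pickle.load(open('t2.pkl','rb'));spots(ca,s);spots(cb,s,True)
    s=manip.read_state()
    for n in('scene','top','wrist'): c=manip.camera(n);pickle.dump((c,s),open('t3%s.pkl'%n,'wb'));print(n);spots(c,s,n=='wrist')
E
python3 spots.py
```

```text
cam dir in tray [7.88 1.25 1.  ]
cam dir in tray [-0.   0.3  1. ]
  spot [183.6 240.2] [ 36  24 487] tray [-69.8 -36.8]
scene
cam dir in tray [ 0.86 -0.79  1.  ]
  spot [331.7 199.2] [10  8 45] tray [-68.7 -45.2]
  spot [325.5 201.5] [2 2 4] tray [-82.3 -53. ]
top
cam dir in tray [0.32 0.62 1.  ]
wrist
cam dir in tray [-0.   0.3  1. ]
  spot [183.4 241. ] [ 36  24 422] tray [-69.6 -36.9]
```

```bash
python3 - <<'E'
from h import *
import pickle
c,s=pickle.load(open('t3scene.pkl','rb')); ct,_=pickle.load(open('t3top.pkl','rb'))
R,o=tray_T(s)
for a in(40,20,0,-10,-20,-30,-40,-50,-72):
    Rz=Ro.from_euler('z',a,degrees=True).as_matrix();out=[]
    for cc in(c,ct):
        oc=-np.array(cc['R']).T@np.array(cc['t']); q=Rz@R@np.array([-60,-50,-78])+o; v=(Rz@R).T@(oc-q); out.append((v/v[2]).round(2))
    print(a,*out)
E
```

```text
40 [ 0.17 -0.45  1.  ] [0.6  0.84 1.  ]
20 [ 0.5 -0.6  1. ] [0.48 0.77 1.  ]
0 [ 0.97 -0.7   1.  ] [0.38 0.68 1.  ]
-10 [ 1.29 -0.72  1.  ] [0.35 0.62 1.  ]
-20 [ 1.69 -0.72  1.  ] [0.32 0.57 1.  ]
-30 [ 2.22 -0.67  1.  ] [0.31 0.52 1.  ]
-40 [ 2.93 -0.53  1.  ] [0.3  0.46 1.  ]
-50 [ 3.94 -0.25  1.  ] [0.3  0.41 1.  ]
-72 [8.37 1.72 1.  ] [0.33 0.32 1.  ]
```

{"name": "jog_arm", "arguments": {"series": [[0,0,0,0,0,0.03,1],[0,0,0,0,0,0.08,1],[0,0,0,0,0,0.14,1],[0,0,0,0,0,0.2,1],[0,0,0,0,0,0.26,1],[0,0,0,0,0,0.32,1],[0,0,0,0,0,0.38,1],[0,0,0,0,0,0.4,1]]}}

```text
clock: 14.32
eef_pos: [494.6, 175.2, 335.9]
eef_rot: [2.608, -0.384, -2.064]
wrist_force: [-0.7, 0.2, -5.1]
finger_gap: 14.9
finger_force: 60.0
```

{"name": "jog_arm", "arguments": {"series": [[0,0,0,0,0,0,1],[0,0,0,0,0,0,1],[0,0,0,0,0,0,1]]}}

```text
clock: 14.57
eef_pos: [494.7, 174.5, 336.0]
eef_rot: [2.608, -0.385, -2.071]
wrist_force: [0.2, -0.0, -5.4]
finger_gap: 15.4
finger_force: 60.0
```

```bash
python3 look.py t4; python3 - <<'E'
from spots import *
s=manip.read_state()
for n in('scene','top'): print(n);spots(manip.camera(n),s)
E
```

```text
14.5667 [494.6888432  174.48268339 336.01742286] [ 2.60793035 -0.38482641 -2.07079653] [ 0.22363986  0.55578305  1.02322902  0.11729802  2.20016184 -2.27375549]
tilt 37.06206742722725 down dir in tray [-0.4729078  -0.37360564]
crop 283 102 4.068965517241379
spot [347.  121.4] 19 tray [ -0.7 156.6  17. ]
spot [354.3 143.2] 6 tray [ 5.6 89.  17. ]
spot [333.  202.3] 86 tray [-66.5 -46.1  17. ]
spot [326.5 208.4] 13 tray [-83.4 -56.7  17. ]
low z [539.47451419 178.2283301  183.02979655] redcorner px [323.99635634 219.32929575]
scene
cam dir in tray [ 0.15 -0.55  1.  ]
  spot [333.  202.3] [ 17  13 117] tray [-66.5 -46.1]
  spot [325.7 208.3] [ 7  4 22] tray [-85. -56.]
top
cam dir in tray [0.5  0.77 1.  ]
```

View pics/t4.png

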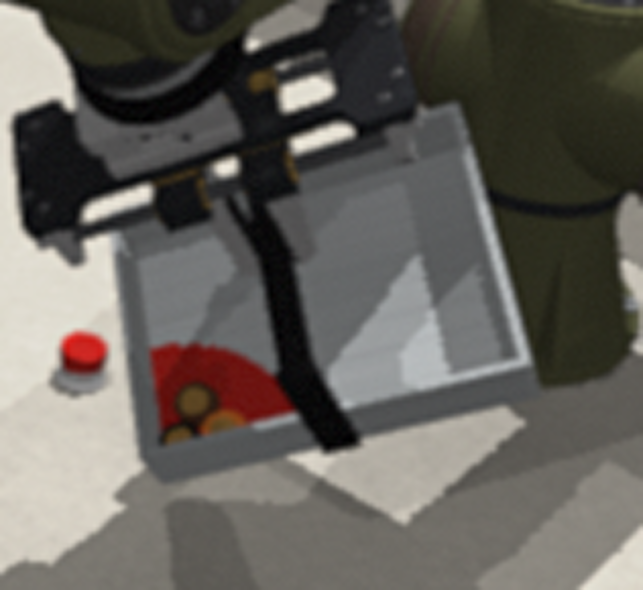

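The picture shows all three mounts bunched in the red corner at (195,400), (178,432) and (222,422), with the rest of the floor empty. The tilt is 37° and the lowest point is about 183 mm above the bench. I'll check that it is still, then hand in.

```bash
python3 - <<'E'
from h import *
s=manip.read_state();print(s['clock'],abs(s['qd']).max(),s['finger_force'],s['wrist_force'])
if abs(s['qd']).max()<.1: print(manip.sign_off())
E
```

```text
14.7167 0.004120087737331701 59.99874472618103 [ 0.51104708 -0.68503268 -3.93336555]
the job is handed in; nothing more can be done
None
```

I handed the job in at 14.7 s: the sleeve is at 3, and the arm is holding the tray still at about 37°, red corner lowest and about 183 mm above the bench, with all three mounts together inside the red patch.

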